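# Swipe the emergency light's touch bar

### The arm

A 7-joint arm with a two-finger parallel gripper is mounted at the origin on the work surface. World frame = base frame: x ahead of the robot, y to its left, z up, the work surface at z = 0. Lengths are in mm, angles in rad, forces in N, time in s.
With the tool pointing down it reaches from about 400 to 875 mm from the base axis. Payload 4.4 kg.
Tool frame: the origin (TCP) lies between the finger pads, 19 mm behind the fingertips; this is the grasp point; z points along the fingers, y is the line along which they close (so a half turn about z gives the same grasp; the last joint's range is limited). The gripper opens to 85 mm and grips with 20 to 120 N. Pads are 22 mm wide; open, the fingers measure 114 mm over their backs; the gripper's body (76 mm by 85 mm) begins 54 mm behind the grasp point. The pads swing forward as they close: fully open they stand 13 mm farther back than shut.
Start: joints at [-1.311, 0.628, 0.038, 1.517, -0.027, 0.996, -0.02], TCP at [208.02, 615.829, 250.013] pointing down, gripper open.
Joint ranges: [-3.06, 3.06], [-0.37, 2.12], [-1.25, 1.32], [0.18, 2.47], [-1.1, 4.24], [0.23, 1.98], [-2.94, 2.94]. Speed limits (rad/s): [2.57, 2.57, 3.14, 3.14, 3.14, 3.14, 3.14].

### API

Orientations are given as [roll, pitch, yaw] about the fixed x, y, z axes, in that order (R = Rz(yaw) Ry(pitch) Rx(roll)).
In Python, from cell import ctrl gives the robot as it stands.
- The arm moves only by the shell command python3 -m crank 'ROWS' [OPENING]. ROWS is JSON, a list that holds one entry, the list of rows, each a list of 4 numbers: the shift along the tool's x, y, z normalised to -1 to 1, where 1 is 2.5 cm, then the turn about the tool's z normalised to -1 to 1, where 1 is 0.08 rad. In form: [[[dx, dy, dz, turn], ...]]. A call has 1 to 12 rows; each row shifts and turns the commanded pose from where the row before left it, along the tool's axes as they then stand; what a row does not reach is not made up. A row lasts 1/12 s, in which the tool goes at most 41.7 mm and 7.16 degrees, less where a joint would pass 70% of its speed; a pose out of reach is approached as far as the arm can. A call with a number of a shift or a turn outside -1 to 1 is refused whole. A call with a gripper value outside its range is refused whole. OPENING is the closure, from -1 (fully open) to 1 (shut), set as the call begins (- or left out, the last holds). The fingers move at their own pace and stop on an object; the grip force is fixed at half the most. Time passes only in rows, so rows that do not move let the fingers close. It gives the time, the measured TCP pose, the force, the opening and the grip force at its end, in the units of the state.
- ctrl.read_state(): the state, without advancing time (a new reading comes with each control period).
- ctrl.get_image(name): name is "scene" or "top"; returns a dict with "img" (384x512x3 uint8, red, green, blue), "intrinsics" (3x3 intrinsics, pixels), "extrinsics" (4x4, takes a point from camera to world coordinates). Camera axes: x right, y up, looking along -z (the intrinsics and any distortion apply to the point x, -y, -z); pixel columns grow to the right and rows downward; lengths in mm; the calibration is good to about 2 mm. A picture is of the moment at which its call begins. There is no depth.
- ctrl.finish_job(): hands the job in; it is judged then, once.
Trained networks look in the newest picture that a camera, given by its name, has taken for a name from the list of things; names that differ only in an ending like _2 or _b are one class to them, and where a whole thing is asked for, a point or a joint stands for the part that bears it (a point fixed in the world has none). Each returns a list of dicts, best first, with "confidence" (0 to 1); they miss things now and then, are a little off and sometimes report something else, mostly with a low value. They report only what shows in the picture. A call takes as long as a camera call.
- ctrl.find_in(camera, target): "position" ([row, column] in pixels, amid what is visible of it).
- ctrl.trace(camera, target): "mask" (384x512 bool, what is visible of it) and "position" ([row, column] in pixels, amid what is visible of it).
- ctrl.place_of(camera, target): "position" ([row, column] in pixels: a listed point, or the origin of a listed thing).
The state is a dict: "clock": time; "qpos": joint angles; "qd": joint speeds; "tau": joint torques, N m; "eef_pos": TCP position; "tool_rot": TCP orientation; "force": force on the tool from outside, world axes, zero at the start; "torque": the same for the moment, N m; "width": finger opening in mm; "gripper_force": force on a finger pad.
Only numpy, scipy, OpenCV 4.12 (cv2) and the standard library are available. Lean on these libraries where they do the work, as an engineer would, in place of code of your own. Each camera call takes 0.05 s, during which the arm holds its last target. There are 200 camera calls.

### The job

Start the emergency light's self-test: with the fingers shut, come down on the touch bar at the dot nearest the round stud and stroke the fingertips over the row of five dots to the last one in one unbroken light touch, keeping the bar pressed in a little all the way but never down to its stop. Finish holding there: the program ends with the fingertips still lightly pressing the bar at the last dot. Do not lift the light or shift it in its clips, and leave the bulbs and other things in the basket where they are.

Things in the scene. Friction and masses are not known exactly. Their poses are not given: they have to be found in the camera images.
- basket: Chrome wire basket, fixed to the worktop, 280 (its x) x 400 (its y) mm, rim 55 mm high, mesh floor 12 mm above the worktop. It may face any way. Origin at the worktop under its centre, z up. A clip rail runs along its y axis over its middle, 80 mm above the worktop, and carries the light; its clips and stops reach 108 mm, all else in the basket stays below 95 mm.
- light: Slim emergency light, 46 (x) x 300 (y) x 26 (z) mm, about 0.5 kg, lying loose along y between the spring clips and end stops of the rail. Origin at the centre of its underside (80 mm above the worktop), z up. On its top are the touch bar (middle) and, at its -y end only, the round stud; the +y end is plain.
- bar (a joint): The touch bar along the middle of the light's top, 16 mm wide, 204 mm long, level, its upper face 39 mm above the light's underside (13 mm above the light's top, 119 mm above the worktop). It sinks straight down as one piece on a spring: value in m, 0 = up, 0.008 = down at its stop. About 0.6 N starts it, about 0.5 N more per mm, so 2 N press it in by about 3 mm and 4.5 N bottom it.
- dot1 (a point): First dot, the one nearest the stud: flat dark dot 10 mm across on the bar's upper face. The five dots are 40 mm apart along the bar, from light y = -80 to +80 mm. Point on the upper face; it sinks with the bar. A dot counts as stroked when the TCP passes over it with the bar pressed (within 18 mm, level), so keep the tool near upright.
- dot2 (a point): Second dot, at light y = -40 mm.
- dot3 (a point): Third dot, middle of the bar, at light y = 0.
- dot4 (a point): Fourth dot, at light y = +40 mm.
- dot5 (a point): Fifth and last dot, farthest from the stud, at light y = +80 mm.
- stud (a point): Top of the round stud, 22 mm across and 6 mm high, on the light's top 129 mm from its middle, beyond dot1.
- bulb1: Frosted bulb, 45 mm across, 77 mm high, standing cap down in a small cup in the basket. Origin under its cap. Not to be disturbed.
- bulb2: Second frosted bulb, the same.
- tester: Grey plastic socket tester, 66 x 66 x 30 mm, with three upright pins to 52 mm, loose in the basket. Origin under its centre. Not to be disturbed.
- tub: Clear lidded tub, 75 x 75 x 55 mm, loose in the basket. Origin under its centre. Not to be disturbed.
- fuse_box: Small cardboard box, 45 x 70 x 35 mm, loose in the basket. Origin under its centre. Not to be disturbed.

How it is judged (in metres and radians):
On the way, in this order (a step that is already met when the one before it is completed fails the run):
1. the bar is pressed at the first dot (horizontal distance between the grasp point and dot1 below 0.018 m and value of joint bar above 0.001 m and contact force between the fingers and light above 0.2 N), for 0.1 s.
2. the bar is pressed at the second dot (horizontal distance between the grasp point and dot2 below 0.018 m and value of joint bar above 0.001 m and contact force between the fingers and light above 0.2 N), for 0.1 s.
3. the bar is pressed at the third dot (horizontal distance between the grasp point and dot3 below 0.018 m and value of joint bar above 0.001 m and contact force between the fingers and light above 0.2 N), for 0.1 s.
4. the bar is pressed at the fourth dot (horizontal distance between the grasp point and dot4 below 0.018 m and value of joint bar above 0.001 m and contact force between the fingers and light above 0.2 N), for 0.1 s.
5. the bar is pressed at the fifth dot (horizontal distance between the grasp point and dot5 below 0.018 m and value of joint bar above 0.001 m and contact force between the fingers and light above 0.2 N), for 0.1 s.
At the end, for the whole second after the job is handed in: The fingertips rest on the bar with the TCP within 18 mm (level) of the last dot, the bar pressed in by 1 to 7.2 mm; the light lies in its clips within 8 mm of its start and the five things in the basket are within 15 mm of theirs (all of step 5 and value of joint bar below 0.0072 m and distance of light from where it was at the start of the episode below 0.008 m and distance between light and basket below 0.088 m and distance of each of bulb1, bulb2, tester, tub, fuse_box from where it was at the start of the episode below 0.015 m); the arm keeps its last pose, push and grip.
It fails at once if the bar is pressed down to its stop (over 7.2 mm) (value of joint bar above 0.0072 m).
It fails at once if the stroke is broken: the fingertips are off the bar, low over it, between the first and the last dot (value of joint bar below 0.0003 m and y of the grasp point in the frame of light between -0.055 and 0.055 m and x of the grasp point in the frame of light between -0.02 and 0.02 m and z of the grasp point in the frame of light below 0.075 m).
It fails at once if the light is lifted or shifted in its clips by more than 8 mm (distance of light from where it was at the start of the episode above 0.008 m).
It fails at once if a thing in the basket is moved by more than 15 mm (distance of any of bulb1, bulb2, tester, tub, fuse_box from where it was at the start of the episode above 0.015 m).
It also fails if it takes over 35 s, if anything falls off the work surface, if the arm or the gripper's body presses on something with over 40 N, if the wrist force passes 120 N, or if a joint passes its speed limit or range.

## Working session

There is one attempt and no reset: what is moved stays moved. The work goes in short steps, Python scripts to look and compute and a shell command to move; the robot and the scene stay as the last step left them, time stands still between calls to the robot, and variables do not carry over. Pictures are saved under pics/ and viewed, at most 10 in all, crops included, and the job is handed in when it is done.

```bash
mkdir -p pics; cat > h.py <<'E'
import numpy as np, cv2
from cell import ctrl
def ray(im,rc):
    K=np.array(im["intrinsics"]);E=np.array(im["extrinsics"])
    p=np.linalg.inv(K)@[rc[1],rc[0],1]; d=E[:3,:3]@[p[0],-p[1],-p[2]]
    return E[:3,3],d
def atz(im,rc,z):
    o,d=ray(im,rc); return o+d*(z-o[2])/d[2]
E
python3 - <<'E'
from h import *
s=ctrl.read_state();print({k:np.round(s[k],3).tolist() for k in("clock","eef_pos","tool_rot","force","width")})
for c in("top","scene"):
    im=ctrl.get_image(c);cv2.imwrite(f"pics/{c}0.png",im["img"][:,:,::-1])
    for n,z in [(f"dot{i}",119) for i in range(1,6)]+[("stud",112),("light",80),("basket",0)]:
        for r in ctrl.place_of(c,n)[:2]: print(c,n,round(r["confidence"],2),np.round(r["position"]),np.round(atz(im,r["position"],z),1))
E
```

```text
{'clock': 0.0, 'eef_pos': [207.809, 615.257, 249.076], 'tool_rot': [-3.14, 0.0, 2.816], 'force': [0.332, 0.078, 0.723], 'width': 85.536}
top dot1 0.96 [163. 245.] [630.8  55.  119. ]
top dot1 0.91 [191. 217.] [570.9 102.9 119. ]
top dot2 0.96 [163. 245.] [630.8  55.  119. ]
top dot2 0.91 [191. 217.] [570.9 102.9 119. ]
top dot3 0.96 [163. 245.] [630.8  55.  119. ]
top dot3 0.91 [191. 217.] [570.9 102.9 119. ]
top dot4 0.96 [163. 245.] [630.8  55.  119. ]
top dot4 0.91 [191. 217.] [570.9 102.9 119. ]
top dot5 0.96 [163. 245.] [630.8  55.  119. ]
top dot5 0.91 [191. 217.] [570.9 102.9 119. ]
top stud 0.83 [147. 265.] [667.8  18.6 112. ]
top stud 0.59 [174. 230.] [607.5  82.1 112. ]
top light 0.59 [199. 222.] [563.7  96.4  80. ]
top basket 0.84 [203. 225.] [571.8  98.8   0. ]
scene dot1 0.94 [175. 270.] [598.3  66.5 119. ]
scene dot1 0.57 [147. 264.] [540.8 116.3 119. ]
scene dot2 0.94 [175. 270.] [598.3  66.5 119. ]
scene dot2 0.57 [147. 264.] [540.8 116.3 119. ]
scene dot3 0.94 [175. 270.] [598.3  66.5 119. ]
scene dot3 0.57 [147. 264.] [540.8 116.3 119. ]
scene dot4 0.94 [175. 270.] [598.3  66.5 119. ]
scene dot4 0.57 [147. 264.] [540.8 116.3 119. ]
scene dot5 0.94 [175. 270.] [598.3  66.5 119. ]
scene dot5 0.57 [147. 264.] [540.8 116.3 119. ]
scene stud 0.67 [212. 281.] [666.2  17.9 112. ]
scene stud 0.62 [245. 233.] [648.3 -90.2 112. ]
scene light 0.73 [173. 268.] [570.7  97.2  80. ]
scene light 0.24 [205. 313.] [688.1  91.   80. ]
scene basket 0.81 [197. 265.] [568.3  95.8   0. ]
```

```bash
python3 - <<'E'
from h import *
a=cv2.imread("pics/top0.png")[110:270,145:305];cv2.imwrite("pics/topc.png",cv2.resize(a,(600,600),interpolation=2))
a=cv2.imread("pics/scene0.png")[80:280,160:360];cv2.imwrite("pics/scenec.png",cv2.resize(a,(600,600),interpolation=2))
for c in("top","scene"):
    im=ctrl.get_image(c)
    for n in("dot1","stud"):
        for r in ctrl.place_of(c,n): print(c,n,round(r["confidence"],2),np.round(r["position"],1),np.round(atz(im,r["position"],119 if n=="dot1" else 112),1))
E
```

```text
top dot1 0.96 [194.8 217.8] [563.8 101.3 119. ]
top dot1 0.84 [178.2 232. ] [598.   77.2 119. ]
top dot1 0.73 [208.2 206.5] [536.7 120.  119. ]
top dot1 0.67 [224.9 187. ] [502.9 152.9 119. ]
top dot1 0.56 [162.2 246.8] [631.9  51.4 119. ]
top stud 0.8 [146.4 264.3] [669.   19.9 112. ]
top stud 0.32 [161.5 247.4] [635.6  50.8 112. ]
scene dot1 0.82 [177.1 269.9] [601.5  63.3 119. ]
scene dot1 0.78 [146.8 266. ] [544.1 120.  119. ]
scene dot1 0.7 [161.3 266.8] [570.9  90.6 119. ]
scene dot1 0.68 [136.5 257.4] [511.8 130.9 119. ]
scene dot1 0.62 [193.4 274.1] [632.7  37.9 119. ]
scene stud 0.89 [212.9 281.3] [667.6  16.4 112. ]
```

View pics/topc.png

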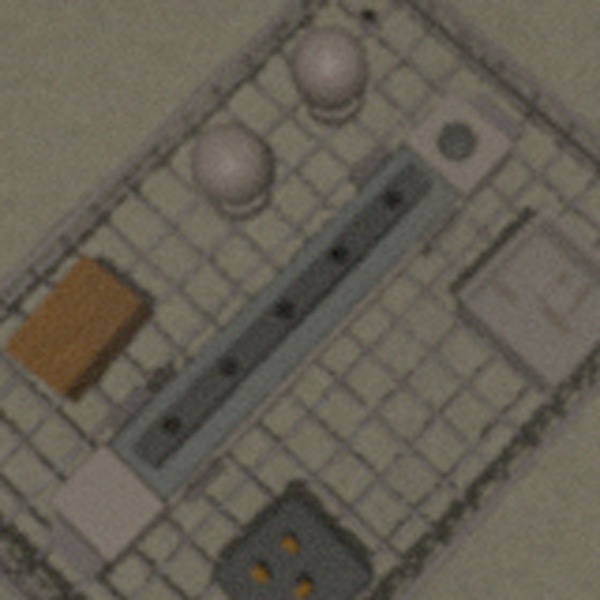

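View pics/scenec.png

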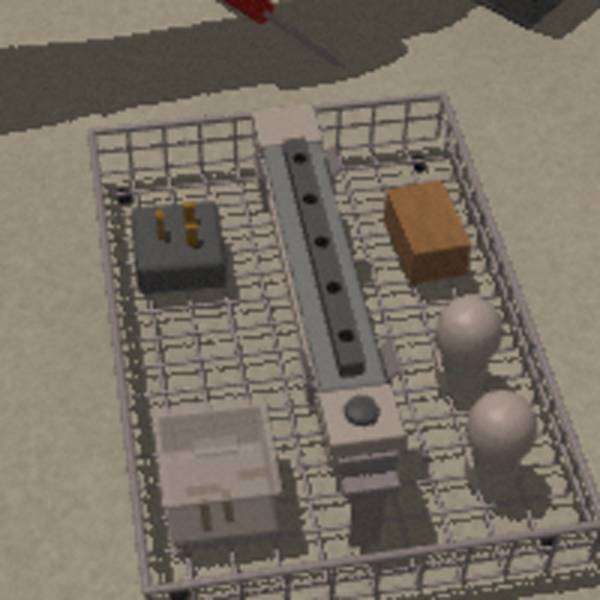

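The top crop shows the stud at crop (457,140), upper right. The dots run from dot1 at (394,199) to dot5 at (172,425), lower left. The scene view agrees: stud at (361,409), dot1 at (346,336), dot5 at (299,158).

```bash
python3 - <<'E'
from h import *
o={"top":([(394,199),(339,254),(285,309),(229,366),(172,425)],3.75,(145,110),(457,140)),"scene":([(346,336),(333,288),(322,242),(310,198),(299,158)],3,(160,80),(361,409))}
C=[]
for c,(P,k,of,st) in o.items():
    im=ctrl.get_image(c)
    f=lambda p:(of[1]+(p[1]+.5)/k-.5,of[0]+(p[0]+.5)/k-.5)
    W=np.array([atz(im,f(p),119)[:2] for p in P]);S=atz(im,f(st),112)[:2]
    t=np.arange(-2,3)*40; m=W.mean(0); sl=(t[:,None]*W).sum(0)/(t@t)
    print(c,np.round(W,1).tolist(),"stud",S.round(1),"mid",m.round(1),"len",np.linalg.norm(sl),"ang",np.degrees(np.arctan2(sl[1],sl[0])), "stud-mid",np.linalg.norm(S-m), np.degrees(np.arctan2(*(m-S)[::-1])))
E
```

```text
top [[631.3, 45.8], [600.1, 71.6], [569.5, 96.4], [538.4, 121.7], [506.9, 146.8]] stud [668.1  15.5] mid [569.2  96.4] len 0.999749846469025 ang 140.90432065865772 stud-mid 127.80165721689839 140.68155078827118
scene [[631.3, 42.2], [600.3, 67.0], [569.5, 92.9], [537.5, 118.4], [506.7, 142.9]] stud [670.2   9.5] mid [569.1  92.7] len 1.003864026917498 ang 140.97852040520408 stud-mid 130.92229131007062 140.55815829047674
```

```bash
python3 -m crank '[[[0,0,0,0.9],[0,0,0,0.9],[0,0,0,0.9],[0,0,0,0.9],[0,0,0,0.86],[-0.5,-0.13,0,0],[-0.9,-0.23,0,0],[-0.9,-0.23,0,0],[-0.9,-0.23,0,0],[-0.9,-0.23,0,0],[-0.9,-0.23,0,0],[-0.9,-0.23,0,0]]]' 1
python3 -m crank '[[[-0.9,-0.23,0,0],[-0.9,-0.23,0,0],[-0.9,-0.23,0,0],[-0.9,-0.23,0,0],[-0.9,-0.23,0,0],[-0.9,-0.23,0,0],[-0.9,-0.23,0,0],[-0.9,-0.23,0,0],[-0.9,-0.23,0,0],[-0.9,-0.23,0,0],[-0.9,-0.23,0,0],[-0.9,-0.23,0,0]]]'
cat > w.py <<'E'
from h import *
s=ctrl.read_state();p=np.array(s["eef_pos"]);a=s["tool_rot"][2]
d=np.array([631.3,44.1])-p[:2];c=np.array([np.cos(a),np.sin(a)]);e=np.array([np.sin(a),-np.cos(a)])
u=np.array([-.776,.6307]);r=p[:2]-[569.2,94.6]
print("clock",s["clock"],"pos",p.round(1),np.round(s["tool_rot"],3),"to dot1 tool units",(d@c/25).round(2),(d@e/25).round(2),"along",(r@u).round(1),"across",(r@[u[1],-u[0]]).round(1),"F",np.round(s["force"],2),s["width"])
E
python3 w.py
```

```text
clock: 2.3
eef_pos: [299.8, 491.5, 250.1]
tool_rot: [-3.142, 0.0, 2.461]
force: [0.3, -0.4, -0.3]
width: -0.1
gripper_force: 0.0
clock: 3.3
eef_pos: [465.2, 267.5, 250.2]
tool_rot: [-3.141, 0.0, 2.461]
force: [0.1, 0.2, 0.1]
width: -0.1
gripper_force: 0.0
clock 3.3 pos [465.2 267.5 250.2] [-3.141  0.     2.461] to dot1 tool units -10.79 -2.76 along 189.7 across 68.6 F [0.06 0.23 0.05] -0.10954669383661418
```

```bash
python3 -m crank '[[[-0.9,-0.23,0,0],[-0.9,-0.23,0,0],[-0.9,-0.23,0,0],[-0.9,-0.23,0,0],[-0.9,-0.23,0,0],[-0.9,-0.23,0,0],[-0.9,-0.23,0,0],[-0.9,-0.23,0,0],[-0.9,-0.23,0,0],[-0.9,-0.23,0,0],[-0.6,-0.1,0,0],[0,0,0,0]]]'
python3 -m crank '[[[0,0,0,0],[0,0,0,0],[0,0,0,0]]]'
python3 w.py
```

```text
clock: 4.3
eef_pos: [614.7, 66.7, 250.1]
tool_rot: [-3.141, 0.003, 2.455]
force: [1.0, -0.3, 0.4]
width: -0.2
gripper_force: 0.0
clock: 4.55
eef_pos: [612.1, 73.4, 249.9]
tool_rot: [3.141, -0.001, 2.462]
force: [-0.6, -0.1, -0.3]
width: -0.1
gripper_force: 0.0
clock 4.55 pos [612.1  73.4 249.9] [ 3.141e+00 -1.000e-03  2.462e+00] to dot1 tool units -1.33 -0.43 along -46.7 across 10.6 F [-0.63 -0.11 -0.26] -0.13271622671048466
```

```bash
python3 -m crank '[[[-0.66,-0.21,0,0],[-0.67,-0.22,0,0],[0,0,0.6,0],[0,0,0.8,0],[0,0,0.8,0],[0,0,0.6,0],[0,0,0.4,0],[0,0,0,0],[0,0,0,0],[0,0,0,0],[0,0,0,0]]]'
python3 w.py
python3 - <<'E'
from h import *
for c,(x,y) in {"top":(145,80),"scene":(180,80)}.items():
    im=ctrl.get_image(c)["img"][y:y+150,x:x+200,::-1];cv2.imwrite(f"pics/{c}1.png",cv2.resize(im,(800,600),interpolation=2))
E
```

```text
clock: 5.47
eef_pos: [632.8, 42.6, 171.3]
tool_rot: [3.14, 0.002, 2.459]
force: [-0.5, -1.0, 0.5]
width: 0.1
gripper_force: 0.0
clock 5.4667 pos [632.8  42.6 171.3] [3.140e+00 2.000e-03 2.459e+00] to dot1 tool units 0.08 0.01 along -82.2 across -0.2 F [-0.5  -1.05  0.54] 0.1425428927625173
```

View pics/scene1.png

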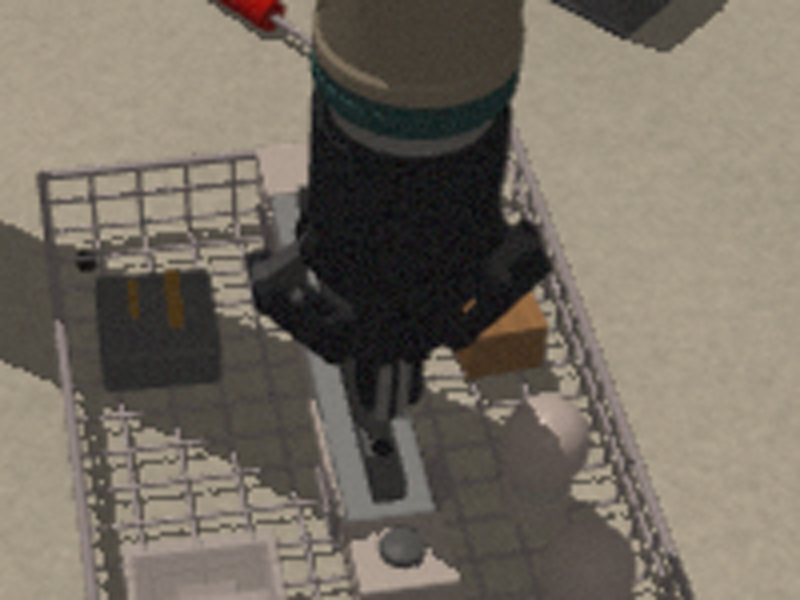

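The fingertips are at (387,415), about 33 mm above dot1 at (382,448), and lined up with the bar. I'll keep coming down in steps.

```bash
python3 -m crank '[[[0,0,0.4,0],[0,0,0.4,0],[0,0,0.2,0],[0,0,0,0],[0,0,0,0],[0,0,0,0],[0,0,0,0]]]'
python3 -m crank '[[[0,0,0.08,0],[0,0,0.08,0],[0,0,0.08,0],[0,0,0,0],[0,0,0,0],[0,0,0,0]]]'; python3 w.py
```

```text
clock: 6.15
eef_pos: [632.3, 42.3, 145.2]
tool_rot: [3.141, 0.0, 2.459]
force: [0.4, -0.4, 0.5]
width: -0.0
gripper_force: 0.0
clock: 6.65
eef_pos: [632.0, 42.4, 139.0]
tool_rot: [-3.142, -0.0, 2.459]
force: [1.1, 0.3, 0.3]
width: 0.1
gripper_force: 0.0
clock 6.65 pos [632.   42.4 139. ] [-3.142 -0.     2.459] to dot1 tool units 0.07 0.04 along -81.7 across -0.9 F [1.11 0.33 0.27] 0.09332562480696655
```

```bash
for i in 1; do :; done; python3 -m crank '[[[0,0,0.06,0],[0,0,0.06,0],[0,0,0,0],[0,0,0,0],[0,0,0,0]]]'; python3 -m crank '[[[0,0,0,0]]]'; python3 -m crank '[[[0,0,0,0]]]'; python3 -m crank '[[[0,0,0,0]]]'
```

```text
clock: 7.07
eef_pos: [632.2, 42.4, 136.2]
tool_rot: [3.141, 0.0, 2.459]
force: [0.1, 0.5, 1.2]
width: 0.4
gripper_force: 0.6
clock: 7.15
eef_pos: [632.2, 42.4, 136.2]
tool_rot: [3.141, 0.0, 2.459]
force: [0.4, 0.8, 1.3]
width: -0.3
gripper_force: 0.6
clock: 7.23
eef_pos: [632.2, 42.3, 136.1]
tool_rot: [3.141, 0.0, 2.459]
force: [1.2, 0.2, 1.5]
width: 0.0
gripper_force: 0.6
clock: 7.32
eef_pos: [632.2, 42.3, 136.1]
tool_rot: [3.141, 0.0, 2.459]
force: [1.6, -0.0, 1.9]
width: -0.0
gripper_force: 0.6
```

```bash
python3 -m crank '[[[0,0,0.05,0],[0,0,0.04,0],[0,0,0,0],[0,0,0,0],[0,0,0,0]]]'; python3 -m crank '[[[0,0,0,0]]]'; python3 -m crank '[[[0,0,0,0]]]'; python3 w.py
```

```text
clock: 7.73
eef_pos: [632.2, 42.3, 133.9]
tool_rot: [3.141, 0.0, 2.459]
force: [0.7, -0.1, 1.5]
width: -0.2
gripper_force: 1.1
clock: 7.82
eef_pos: [632.2, 42.3, 133.9]
tool_rot: [3.141, 0.0, 2.459]
force: [-0.1, 0.2, 2.4]
width: 0.2
gripper_force: 1.1
clock: 7.9
eef_pos: [632.2, 42.3, 133.9]
tool_rot: [3.141, 0.0, 2.459]
force: [2.2, 0.0, 1.4]
width: 0.1
gripper_force: 1.1
clock 7.9 pos [632.2  42.3 133.9] [3.141 0.    2.459] to dot1 tool units 0.07 0.03 along -81.9 across -0.8 F [2.23 0.02 1.36] 0.05661561885387963
```

```bash
python3 -m crank '[[[0.1,0,0,0],[0.1,0,0,0],[0.15,0,0,0],[0.15,0,0,0],[0.15,0,0,0],[0.15,0,0,0],[0.1,0,0,0],[0,0,0,0],[0,0,0,0]]]'; python3 w.py
```

```text
clock: 8.65
eef_pos: [613.7, 57.4, 133.6]
tool_rot: [-3.141, -0.002, 2.46]
force: [-0.3, 0.8, 3.0]
width: 0.1
gripper_force: 1.2
clock 8.65 pos [613.7  57.4 133.6] [-3.141e+00 -2.000e-03  2.460e+00] to dot1 tool units -0.88 0.03 along -58.0 across -0.8 F [-0.33  0.75  3.02] 0.061057971073487594
```

Height and force are steady, so I'll continue the stroke.

```bash
python3 -m crank '[[[0.1,0,0,0],[0.15,0,0,0],[0.15,0,0,0],[0.15,0,0,0],[0.15,0,0,0],[0.15,0,0,0],[0.15,0,0,0],[0.15,0,0,0],[0.15,0,0,0],[0.15,0,0,0],[0.1,0,0,0],[0,0,0,0]]]'; python3 w.py
```

```text
clock: 9.65
eef_pos: [583.7, 81.8, 133.7]
tool_rot: [-3.141, -0.001, 2.46]
force: [-0.3, 0.7, 1.8]
width: -0.0
gripper_force: 1.2
clock 9.65 pos [583.7  81.8 133.7] [-3.141e+00 -1.000e-03  2.460e+00] to dot1 tool units -2.43 0.03 along -19.3 across -0.8 F [-0.27  0.67  1.84] -0.028493967407311072
```

```bash
python3 -m crank '[[[0.1,0,0,0],[0.15,0,0,0],[0.15,0,0,0],[0.15,0,0,0],[0.15,0,0,0],[0.15,0,0,0],[0.15,0,0,0],[0.15,0,0,0],[0.15,0,0,0],[0.15,0,0,0],[0.15,0,0,0],[0.1,0,0,0]]]'; python3 w.py
python3 -m crank '[[[0.1,0,0,0],[0.15,0,0,0],[0.15,0,0,0],[0.15,0,0,0],[0.15,0,0,0],[0.15,0,0,0],[0.15,0,0,0],[0.1,0,0,0],[0,0,0,0]]]'; python3 w.py
```

```text
clock: 10.65
eef_pos: [551.1, 108.2, 133.7]
tool_rot: [-3.142, -0.0, 2.459]
force: [1.4, -0.9, 2.5]
width: -0.0
gripper_force: 1.2
clock 10.65 pos [551.1 108.2 133.7] [-3.142 -0.     2.459] to dot1 tool units -4.11 0.03 along 22.7 across -0.9 F [ 1.4  -0.94  2.46] -0.03917501465496297
clock: 11.4
eef_pos: [529.3, 125.9, 133.7]
tool_rot: [-3.141, -0.001, 2.46]
force: [-0.2, 0.9, 1.5]
width: -0.0
gripper_force: 1.2
clock 11.4 pos [529.3 125.9 133.7] [-3.141e+00 -1.000e-03  2.460e+00] to dot1 tool units -5.23 0.03 along 50.7 across -0.9 F [-0.25  0.86  1.48] -0.032636385655912134
```

```bash
python3 -m crank '[[[0.1,0,0,0],[0.15,0,0,0],[0.15,0,0,0],[0.15,0,0,0],[0.15,0,0,0],[0.15,0,0,0],[0.15,0,0,0],[0.1,0,0,0],[0.05,0,0,0],[0,0,0,0],[0,0,0,0],[0,0,0,0]]]'; python3 w.py
python3 -m crank '[[[0,0,0,0],[0,0,0,0],[0,0,0,0]]]'
python3 - <<'E'
from h import *
im=ctrl.get_image("scene")["img"][80:230,180:380,::-1];cv2.imwrite("pics/scene2.png",cv2.resize(im,(800,600),interpolation=2))
E
python3 w.py
```

```text
clock: 12.4
eef_pos: [507.3, 143.7, 133.6]
tool_rot: [-3.141, -0.001, 2.459]
force: [-1.1, 0.9, 2.3]
width: -0.2
gripper_force: 1.2
clock 12.4 pos [507.3 143.7 133.6] [-3.141e+00 -1.000e-03  2.459e+00] to dot1 tool units -6.36 0.03 along 79.0 across -0.9 F [-1.12  0.88  2.27] -0.2002474015985916
clock: 12.65
eef_pos: [507.5, 143.6, 133.6]
tool_rot: [-3.141, -0.001, 2.459]
force: [-0.8, 1.4, 2.3]
width: -0.2
gripper_force: 1.2
clock 12.7 pos [507.5 143.5 133.6] [-3.141e+00 -1.000e-03  2.459e+00] to dot1 tool units -6.35 0.04 along 78.7 across -1.0 F [-0.17  1.55  2.8 ] 0.2745712669569406
```

View pics/scene2.png

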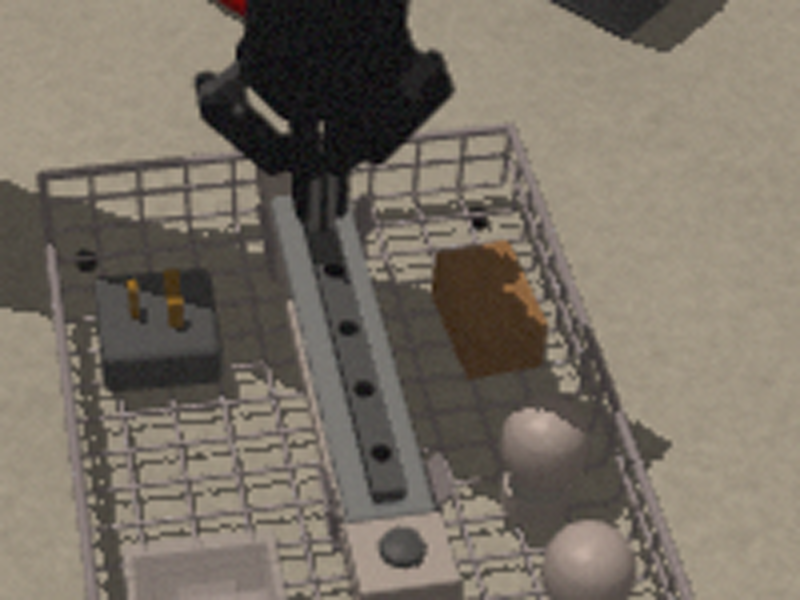

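The fingertips rest on the last dot at about (322,220), covering it. The other four dots are clear, and the light and the things in view are where they were.

```bash
python3 -c "from cell import ctrl;print(ctrl.finish_job())"
```

```text
the job is handed in; nothing more can be done
None
```

I stroked the bar from dot1 to dot5 in one unbroken touch and handed the job in with the fingertips still on the last dot, the bar pressed in by an estimated 3–4 mm; no verdict was returned.

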